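# Weigh a tin on the two-pan balance

## Task

Weigh the tin of grease that stands on the balance: slide whichever one of the two bar weights suits it from the loading deck fully onto the empty pan (leave the other one on the deck), then slide the rider along the beam as far as it takes for the beam to rest level, its pointer at the middle mark. Leave the tin on its pan, take your hand off, and do not disturb the things lying round the balance.

Things in the scene. Friction and masses are not known exactly. Their poses are not given: they have to be found in the camera images.
- balance: Fixed two-pan balance, grey foot plate 360 mm wide. Origin: on the bench below the middle of the beam. x points away from the robot, y along the beam to the left, z up. Beam pivot at height 85 mm. Pan centres 160 mm either side: tin pan at +y (left), weight pan at -y (right). In front of the weight pan stands the loading deck.
- deck_top (a point): Centre of the flat top of the fixed loading deck, 128 mm above the bench, at x = -102.5, y = -160 mm of the balance. The deck is 85 mm long in x (ends 5 mm before the pan) and 104 mm wide. Ridges along x, 4 mm wide and high, at y = -50, 0 and 50 mm from here make two lanes. Each lane carries one weight, its length along x; which lane holds which varies.
- beam (a joint): Tilt of the beam in rad, 0 = level, positive = weight pan up (tin side too heavy). Free, damped, settles within about 1 s; stops at +-0.13. Between the stops it tilts in proportion to the imbalance: 0.04 rad per 100 g at a pan. Parallel linkage: the pans stay horizontal, and where a thing stands on its pan does not matter.
- weight_pan_floor (a point): Centre of the upper face of the weight pan's floor: steel, 110 mm (x) by 104 mm (y), 105 mm above the bench when the beam is level, 21 mm higher or lower at the stops (always at least 2 mm below the deck). Rims 8 mm high on the far (+x) and both y sides, none toward the deck.
- tin_pan_floor (a point): The same for the tin pan, with rims all round. The tin stands on it.
- large_weight: Steel bar weight of 300 g, 80 mm long (its x), 34 mm wide, 14 mm high, with an upright grip fin on top along x, 50 mm long, 10 mm thick, up to 39 mm above the underside. Origin: centre of the underside.
- small_weight: Steel bar weight of 150 g, 60 mm long (its x), 23 mm wide, 14 mm high, with the same sort of fin, 40 mm long, 10 mm thick, up to 39 mm above the underside. Origin: centre of the underside.
- tin: Round tin of grease with a lid, 63 mm across, 35 mm high, unknown mass of 130 to 375 g. Origin: centre of the underside. It stands on the tin pan.
- rider (a joint): Place of the rider along the beam in m: 0 above the pivot, positive toward the weight pan, -0.055 to 0.055. A dark steel saddle block of 300 g (36 mm in x, 30 mm along the beam, top 30 mm above the pivot) that slides with about 0.8 N and stays where it is left. Each 10 mm toward a pan acts like 18.75 g more on that pan (0.0075 rad).
- rider_knob (a point): Centre of the top of the rider's upright round knob, 18 mm in diameter, 66 mm above the pivot's height when the beam is level; the knob's thick part reaches 23 mm down from here, then a neck of 14 mm diameter for 13 mm to the block.
- mouse: Loose computer mouse, 107 x 60 x 42 mm, on the bench left of the balance; origin at its underside. Not to be disturbed.
- marker_1: Loose felt marker, 142 mm long, in front of the balance; origin at its underside. Not to be disturbed.
- usb_key: Loose small stick, 55 x 18 x 8 mm, in front of the balance; origin at its underside. Not to be disturbed.
Mind the look-alikes: they are no part of the job. What is shaped like the small_weight but green is not meant.

How it is judged:
On the way:
1. one weight lies flat on the weight pan, the other still lies on the deck (((x of large_weight in the frame of weight_pan_floor between -0.03 and 0.03 m and y of large_weight in the frame of weight_pan_floor between -0.045 and 0.045 m and z of large_weight in the frame of weight_pan_floor between -0.006 and 0.006 m and angle between each of large_weight, small_weight's own z axis and vertical below 0.12 rad and x of small_weight in the frame of balance between -0.145 and -0.07 m and y of small_weight in the frame of balance between -0.215 and -0.105 m and z of small_weight in the frame of balance above 0.12 m) or (x of small_weight in the frame of weight_pan_floor between -0.03 and 0.03 m and y of small_weight in the frame of weight_pan_floor between -0.045 and 0.045 m and z of small_weight in the frame of weight_pan_floor between -0.006 and 0.006 m and angle between each of small_weight, large_weight's own z axis and vertical below 0.12 rad and x of large_weight in the frame of balance between -0.145 and -0.07 m and y of large_weight in the frame of balance between -0.215 and -0.105 m and z of large_weight in the frame of balance above 0.12 m))), for 0.2 s.
At the end, for the whole second after the job is handed in: Exactly one weight lies flat and wholly on the weight pan (its centre within 30 mm of the pan's centre in x and 45 mm in y), the other lies flat on the loading deck, the tin stands upright on the tin pan within 35 mm of its centre, all at rest, and the beam is level to within 0.010 rad (((x of large_weight in the frame of weight_pan_floor between -0.03 and 0.03 m and y of large_weight in the frame of weight_pan_floor between -0.045 and 0.045 m and z of large_weight in the frame of weight_pan_floor between -0.006 and 0.006 m and angle between each of large_weight, small_weight's own z axis and vertical below 0.12 rad and x of small_weight in the frame of balance between -0.145 and -0.07 m and y of small_weight in the frame of balance between -0.215 and -0.105 m and z of small_weight in the frame of balance above 0.12 m) or (x of small_weight in the frame of weight_pan_floor between -0.03 and 0.03 m and y of small_weight in the frame of weight_pan_floor between -0.045 and 0.045 m and z of small_weight in the frame of weight_pan_floor between -0.006 and 0.006 m and angle between each of small_weight, large_weight's own z axis and vertical below 0.12 rad and x of large_weight in the frame of balance between -0.145 and -0.07 m and y of large_weight in the frame of balance between -0.215 and -0.105 m and z of large_weight in the frame of balance above 0.12 m)) and value of joint beam between -0.01 and 0.01 rad and velocity of joint beam between -0.05 and 0.05 rad/s and horizontal distance between tin and tin_pan_floor below 0.035 m and angle between tin's own z axis and vertical below 0.12 rad and linear speed of each of large_weight, small_weight, tin below 0.02 m/s); the robot touches nothing.
It fails at once if the tin is tipped over or taken off its pan (angle between tin's own z axis and vertical above 0.4 rad or horizontal distance between tin and tin_pan_floor above 0.06 m or z of tin in the frame of tin_pan_floor above 0.03 m).
It fails at once if a bystander (mouse, marker, stick) is moved by more than 30 mm (distance of any of mouse, marker_1, usb_key from where it was at the start of the episode above 0.03 m).
It also fails if it takes over 64 s, if anything falls off the work surface, if the arm or the gripper's body presses on something with over 40 N, if the wrist force passes 120 N, or if a joint passes its speed limit or range.

## Robot

A 6-joint arm with a two-finger parallel gripper is mounted at the origin on a cart in front of the work surface, level with it; the furniture and walls round the work are solid. World frame = base frame: x ahead of the robot, y to its left, z up, the work surface at z = 0. Lengths are in m, angles in rad, forces in N, time in s.
With the tool pointing down it reaches from about 0.35 to 0.975 m from the base axis. Payload 4.9 kg.
Tool frame: the origin (TCP) lies midway between the tips of the shut fingers; the grasp point (between the pads) lies 19 mm behind it; z points along the fingers, y is the direction in which the jaws open and shut (so a half turn about z gives the same grasp; the last joint's range is limited). The gripper opens to 85 mm and grips with 20 to 120 N. Pads are 22 mm wide; open, the fingers measure 114 mm over their backs; the gripper's body (76 mm by 85 mm) begins 54 mm behind the grasp point. The pads swing forward as they close: fully open they stand 13 mm farther back than shut.
Start: joints at [1.091, 0.053, 1.613, -0, 1.476, -0.119], TCP at [0.221, 0.585, 0.231] pointing down, gripper open.
Joint ranges: [-3.01, 3.01], [-1.01, 2.22], [0.06, 2.58], [-1.02, 4.17], [0.09, 2.62], [-3.14, 3.14]. Speed limits (rad/s): [2.57, 2.57, 3.14, 3.14, 3.14, 3.14].

## Interface

Orientations are given as a unit quaternion [w, x, y, z].
In Python, from plant import state, grab_frame, camera_params, job_done, boxes_of gives the robot as it stands.
- The arm moves only by the tool step_arm, never from a script. Its argument "steps" is a list of rows, each a list of 4 numbers: the shift along the tool's x, y, z in mm, then the turn about the tool's z in degrees. A call has 1 to 8 rows; each row shifts and turns the pose as measured when the row begins, along the tool's axes as they then stand; what a row does not reach is not made up. A row lasts 1/10 s, in which the tool goes at most 50 mm and 8.59 degrees, less where a joint would pass 70% of its speed; a pose out of reach is approached as far as the arm can. A call is refused whole if a number of a shift passes 50 or a number of a turn 8.59, either way. A call with a gripper value outside its range is refused whole. "claw" is the opening in per cent of the stroke, from 0 (shut) to 100 (fully open), set as the call begins (left out, the last holds). The fingers move at their own pace and stop on an object; the grip force is fixed at half the most. Time passes only in rows, so rows that do not move let the fingers close. It gives the time, the measured TCP pose, the force and the opening at its end, in the units of the state.
- state(): the state, without advancing time (a new reading comes with each control period).
- grab_frame(name): name is "scene" or "top" or "wrist"; returns (picture, depth): 420x560x3 uint8, red, green, blue; 420x560 float32, m along the optical axis (not along the pixel's ray), 0 where there is no reading.
- camera_params(name): a dict with "mtx" (3x3 intrinsics, pixels), "extrinsics" (4x4, takes a point from camera to world coordinates); the wrist camera has in their place "T_tool_cam" (4x4, takes a point from camera to tool coordinates, whose origin is the TCP and whose axes are the flange's). Camera axes: x right, y down, z forward; pixel columns grow to the right and rows downward; lengths in m; the calibration is good to about 2 mm. The wrist camera is an equidistant fisheye: a pixel r from the principal point sees the ray r / f radians off the axis. A picture is of the moment at which its call begins: read the wrist's pose just before it. camera_params takes no time and is no camera call.
- job_done(): hands the job in, once; it reports no verdict.
Trained networks look in the newest picture that a camera, given by its name, has taken for a name from the list of things; names that differ only in an ending like _2 or _b are one class to them, and where a whole thing is asked for, a point or a joint stands for the part that bears it (a point fixed in the world has none). Each returns a list of dicts, best first, with "p" (0 to 1); they miss things now and then, are a little off and sometimes report something else, mostly with a low value. They report only what shows in the picture. A call takes as long as a camera call. They do not tell look-alikes from the thing itself.
- boxes_of(camera, label): "box" ([left, top, width, height] in pixels, round what is visible of it).
The state is a dict: "time": time; "joint_pos": joint angles; "joint_vel": joint speeds; "joint_efforts": joint torques, N m; "tool_pos": TCP position; "tool_rot": TCP orientation; "contact_force": force on the tool from outside, world axes, zero at the start; "ft_torque": the same for the moment, N m; "gripper_width": opening from 0.0 (shut) to 1.0 (fully open).
Only numpy, scipy, OpenCV 4.12 (cv2) and the standard library are available. Lean on these libraries where they do the work, as an engineer would, in place of code of your own. Each camera call takes 0.05 s, during which the arm holds its last target. There are 200 camera calls.

## Working session

There is one attempt and no reset: what is moved stays moved. The work goes in short steps, Python scripts to look and compute and a tool call to move; the robot and the scene stay as the last step left them, time stands still between calls to the robot, and variables do not carry over. Pictures are saved under pics/ and viewed, about 8 in all and at most 12, crops included, and the job is handed in when it is done.

Besides the shell and the picture viewer there is one more tool, called as name([rows], argument=value, ...), one row to a line, values as JSON. step_arm: Moves the arm, as the interface text tells. Its arguments: {"type":"object","properties":{"steps":{"type":"array"},"claw":{"type":"number"}},"required":["steps"]}

```bash
mkdir -p pics; cat > h.py <<'E'
import numpy as np,cv2
from plant import *
def save(n,im,crop=None,s=1):
    if crop: x,y,w,h=crop; im=im[y:y+h,x:x+w]
    im=cv2.resize(im,None,fx=s,fy=s,interpolation=cv2.INTER_CUBIC)
    cv2.imwrite('pics/'+n+'.png',im[:,:,::-1])
def cloud(cam,d):
    p=camera_params(cam);K=np.array(p['mtx']);T=np.array(p['extrinsics'])
    v,u=np.mgrid[:d.shape[0],:d.shape[1]]
    P=np.stack([(u-K[0,2])/K[0,0]*d,(v-K[1,2])/K[1,1]*d,d],-1)
    W=P@T[:3,:3].T+T[:3,3]; W[d==0]=np.nan
    return W
E
python3 - <<'E'
from h import *
ims=[]
for c in ('scene','top'):
    im,d=grab_frame(c); np.savez(c+'0.npz',im=im,d=d); save(c+'0',im,s=1.4)
    W=cloud(c,d)
    for l in ('balance','large_weight','small_weight','tin','rider','rider_knob','beam','mouse','marker_1','usb_key'):
        for b in boxes_of(c,l)[:3]:
            x,y,w,h=[int(round(q)) for q in b['box']]
            print(c,l,round(b['p'],2),[x,y,w,h],np.round(W[min(y+h//2,419),min(x+w//2,559)],3))
s=state();print(s['tool_pos'],s['tool_rot'],s['time'])
E
```

```text
scene balance 0.95 [232, 205, 146, 119] [ 0.506 -0.237  0.068]
scene large_weight 0.68 [298, 237, 42, 29] [ 0.48  -0.314  0.14 ]
scene large_weight 0.18 [314, 224, 64, 35] [ 0.576 -0.288  0.126]
scene small_weight 0.87 [290, 226, 25, 22] [ 0.48  -0.257  0.149]
scene small_weight 0.83 [392, 267, 18, 19] [ 0.702 -0.344  0.026]
scene small_weight 0.77 [371, 292, 32, 19] [ 0.608 -0.391  0.018]
scene tin 0.83 [240, 195, 23, 23] [0.529 0.033 0.112]
scene rider 0.86 [276, 201, 14, 28] [ 0.565 -0.064  0.112]
scene rider_knob 0.79 [275, 199, 14, 31] [ 0.564 -0.061  0.114]
scene rider_knob 0.33 [227, 203, 150, 121] [ 0.563 -0.151  0.014]
scene beam 0.58 [229, 201, 147, 62] [ 0.48  -0.256  0.16 ]
scene mouse 0.77 [211, 203, 29, 20] [0.539 0.206 0.03 ]
scene marker_1 0.56 [205, 240, 32, 20] [0.432 0.028 0.011]
scene usb_key 0.73 [314, 222, 66, 39] [ 0.576 -0.291  0.127]
top balance 0.87 [201, 160, 212, 111] [ 0.548 -0.115  0.028]
top large_weight 0.67 [390, 214, 20, 42] [ 0.488 -0.296  0.163]
top small_weight 0.71 [391, 136, 17, 27] [ 0.713 -0.331  0.014]
top small_weight 0.68 [367, 222, 15, 30] [ 0.483 -0.245  0.162]
top small_weight 0.5 [414, 176, 16, 28] [ 0.613 -0.38   0.021]
top tin 0.59 [212, 193, 32, 34] [0.54  0.054 0.119]
top rider 0.54 [275, 189, 19, 25] [ 0.563 -0.063  0.111]
top rider_knob 0.7 [274, 191, 20, 22] [ 0.561 -0.063  0.112]
top beam 0.75 [204, 158, 203, 75] [ 0.58  -0.108  0.095]
top marker_1 0.84 [206, 257, 63, 14] [0.434 0.041 0.02 ]
top usb_key 0.74 [284, 286, 24, 9] [nan nan nan]
[0.22063445 0.58474135 0.23130779] [-1.43408497e-05  1.79415227e-01  9.83773437e-01 -5.75908152e-06] 1.1
```

View pics/top0.png

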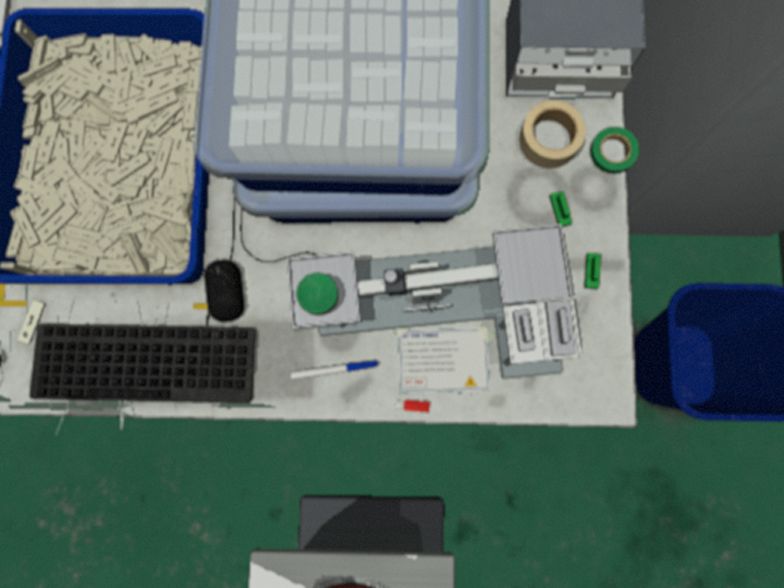

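```bash
python3 - <<'E'
from h import *
z=np.load('scene0.npz'); save('scene0c',z['im'],(190,180,230,160),3.4)
z=np.load('top0.npz'); save('top0c',z['im'],(190,120,250,180),3.2)
W=cloud('top',z['d'])
def st(n,m):
    P=W[m]; print(n,len(P),np.round(np.nanmedian(P,0),3),np.round(np.nanmin(P,0),3),np.round(np.nanmax(P,0),3))
X,Y,Z=W[...,0],W[...,1],W[...,2]
dk=(X>.38)&(X<.56)&(Y<-.2)&(Y>-.34)
st('fins',dk&(Z>.153)); st('deck',dk&(abs(Z-.128)<.003))
for lo,hi in((-.272,-.2),(-.34,-.272)): st('fin',dk&(Z>.158)&(Y>lo)&(Y<hi))
pan=(X>.54)&(X<.68)&(Y<-.2)&(Y>-.37)
st('pan',pan&(Z>.09)&(Z<.145)); st('tintop',(X>.4)&(X<.7)&(Y>-.02)&(Y<.12)&(Z>.105)&(Z<.18))
st('knob',(X>.5)&(X<.65)&(Y>-.15)&(Y<0)&(Z>.13))
st('rid',(X>.5)&(X<.65)&(Y>-.15)&(Y<0)&(Z>.10))
E
```

```text
fins 271 [ 0.491 -0.296  0.167] [ 0.47  -0.308  0.153] [ 0.517 -0.241  0.173]
deck 1111 [ 0.517 -0.265  0.128] [ 0.442 -0.332  0.125] [ 0.56  -0.216  0.131]
fin 109 [ 0.49  -0.247  0.167] [ 0.47  -0.254  0.158] [ 0.508 -0.241  0.173]
fin 143 [ 0.493 -0.3    0.167] [ 0.47  -0.308  0.158] [ 0.517 -0.294  0.173]
pan 2609 [ 0.592 -0.263  0.127] [ 0.54  -0.321  0.097] [ 0.651 -0.2    0.14 ]
tintop 1925 [0.662 0.055 0.146] [ 0.512 -0.02   0.106] [0.688 0.12  0.18 ]
knob 68 [ 0.564 -0.053  0.145] [ 0.557 -0.061  0.131] [ 0.573 -0.045  0.15 ]
rid 317 [ 0.564 -0.063  0.11 ] [ 0.547 -0.149  0.1  ] [ 0.597 -0.041  0.15 ]
```

The weight pan is high and the tin side low. The steel bars are at about (524,328) and (563,330) on the deck, and the green look-alikes at (560,208) and (592,270) are off it. I'll fit the balance pose and tilt next.

View pics/top0c.png

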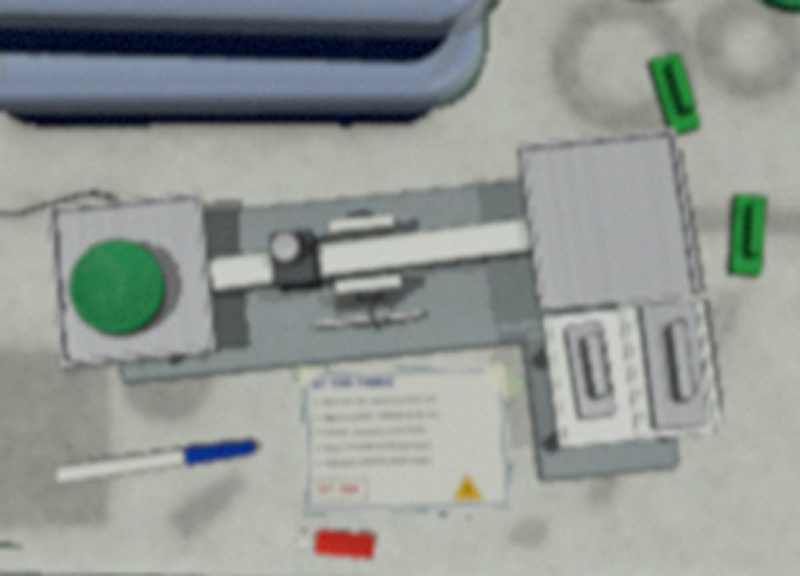

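```bash
python3 - <<'E'
from h import *
for c in('top','scene'):
    z=np.load(c+'0.npz'); W=cloud(c,z['d']); X,Y,Z=W[...,0],W[...,1],W[...,2]
    def rect(n,m):
        P=W[m]; q=P[:,:2].astype(np.float32)*1000
        r=cv2.minAreaRect(q); print(c,n,len(P),np.round(r[0],1),np.round(r[1],1),round(r[2],1),'zmed',round(float(np.median(P[:,2])),4))
    g=z['im'].astype(int)
    rect('deck+',(X>.40)&(X<.535)&(Y<-.19)&(Y>-.35)&(abs(Z-.13)<.006))
    rect('wpan',(X>.55)&(X<.68)&(Y<-.19)&(Y>-.36)&(Z>.115)&(Z<.142))
    green=(g[...,1]-g[...,0]>40)&(g[...,1]-g[...,2]>15)
    rect('tin',green&(X>.4)&(X<.7)&(Y>-.02)&(Y<.12)&(Z>.1)&(Z<.14))
    tp=(~green)&(X>.48)&(X<.6)&(Y>-.0)&(Y<.1)&(Z>.07)&(Z<.11)
    rect('tpan',tp)
    rect('plate',(X>.4)&(X<.68)&(Y<.1)&(Y>-.36)&(Z>.004)&(Z<.03))
    for lo,hi in((-.272,-.2),(-.34,-.272)): rect('fin',(X>.4)&(X<.54)&(Z>.160)&(Y>lo)&(Y<hi))
    b=(X>.54)&(X<.61)&(Y<-.08)&(Y>-.205)&(Z>.085)&(Z<.13)
    if b.sum()>50:
        A=np.c_[Y[b],np.ones(b.sum())]; print('beam z~y',np.linalg.lstsq(A,Z[b],rcond=None)[0],'x~y',np.linalg.lstsq(A,X[b],rcond=None)[0])
E
```

```text
top deck+ 1097 [ 494.  -275.3] [ 94.  106.1] 6.6 zmed 0.13
top wpan 2305 [ 595.7 -261.9] [101.9 105. ] 6.8 zmed 0.1274
top tin 656 [541.7  57.9] [59.8 59.5] 24.6 zmed 0.1205
top tpan 1401 [546.4  50. ] [107.2  99.7] 0.1 zmed 0.0861
top plate 6286 [ 540.1 -130.1] [279.8 459.7] 0.0 zmed 0.0144
top fin 107 [ 489.5 -248.2] [39.2 10.1] 9.1 zmed 0.1675
top fin 137 [ 493.5 -301. ] [48.2 11.2] 7.9 zmed 0.1678
beam z~y [-0.10583073  0.08419297] x~y [-0.109706    0.55965886]
scene deck+ 572 [ 492.2 -279.2] [ 94.7 104.8] 5.9 zmed 0.1289
scene wpan 1008 [ 595.  -263.8] [101.3 107.3] 6.6 zmed 0.1259
scene tin 168 [539.9  52.6] [60.  56.2] 15.7 zmed 0.1183
scene tpan 522 [544.7  49.9] [ 99.6 109.9] 89.9 zmed 0.0869
scene plate 3659 [ 552.1 -117.1] [259.  432.3] 0.8 zmed 0.0135
scene fin 74 [ 487.2 -251.3] [38.5 10.2] 6.4 zmed 0.1651
scene fin 93 [ 491.6 -305. ] [47.6 11.1] 4.9 zmed 0.1651
beam z~y [0.01071897 0.09437638] x~y [0.50911311 0.61863138]
```

The weight pan sits at about 127 mm and the tin pan at 86 mm, so the beam is on its + stop. With the rider about 44 mm toward the tin, the tin weighs at least 240 g, so the large weight suits: steel, fin ≈48 mm, in the right lane. Candidates in top0c pixels: large at (682,360), small at (592,372), green fakes at (672,92) and (748,235).

```bash
cat >> h.py <<'E'
from scipy.spatial.transform import Rotation as Ro
YAW=np.deg2rad(6.6); BX=np.array([np.cos(YAW),np.sin(YAW)]); BY=np.array([-BX[1],BX[0]]); B0=np.array([.5786,-.104])
def b2w(x,y): return B0+BX*x+BY*y
def w2b(p): d=np.array(p[:2])-B0; return np.array([d@BX,d@BY])
def to(x,y,z):
    s=state(); w,a,b,c=s['tool_rot']; R=Ro.from_quat([a,b,c,w]).as_matrix()
    d=R.T@(np.array([x,y,z])-s['tool_pos'])*1000
    yy=np.degrees(np.arctan2(R[1,1],R[0,1])); t=yy-(90+np.degrees(YAW))
    print('tool shift mm',np.round(d,1),'turn',round(t,2),'t',round(s['time'],2),'F',np.round(s['contact_force'],1),'w',round(s['gripper_width'],3),'bal',np.round(w2b(s['tool_pos'])*1000,1),np.round(s['tool_pos'],4))
E
python3 - <<'E'
from h import *
print(b2w(-102.5e-3,-.160), w2b([.4925,-.303])*1000, w2b([.4885,-.2495])*1000, w2b([.564,-.053])*1000)
E
```

```text
[ 0.49516924 -0.2747207 ] [-108.40188807 -187.7850917 ] [-106.22624158 -134.17990014] [-8.6414477  52.34009344]
```

step_arm([
  [-20,-45,0,-6.8],
  [-15,-45,0,-6.8],
  [-10,-47,0,-6.8],
  [-10,-47,0,-6.8],
  [0,-49,0,0],
  [0,-49,0,0],
  [0,-49,0,0],
  [0,-49,0,0],
], claw=35)

```text
time: 1.9
tool_pos: [0.2686, 0.1937, 0.2288]
tool_rot: [0.0, -0.073, 0.997, -0.002]
contact_force: [1.3, -0.1, -0.2]
gripper_width: 0.351
```

```bash
sed -i 's/B0=np.array.*/B0=np.array([.5715,-.1045])/' h.py; python3 - <<'E'
from h import *
print(w2b([.4925,-.303])*1000, w2b([.4885,-.2495])*1000, w2b([.564,-.053])*1000)
to(.4925,-.303,.22)
E
```

```text
[-101.29147286 -188.10445908] [ -99.11582637 -134.49926752] [-1.53103249 52.02072606]
tool shift mm [-148.8 -524.    10.9] turn 1.81 t 1.9 F [ 1.3 -0.1 -0.2] w 0.351 bal [-266.6  331. ] [0.2686 0.1937 0.2288]
```

step_arm([
  [-28,-40,0,0.9],
  [-24,-42,0,0.9],
  [-14,-47,0,0],
  [-14,-47,0,0],
  [-14,-47,0,0],
  [-14,-47,0,0],
  [-10,-48,0,0],
  [-10,-48,0,0],
])

```text
time: 2.7
tool_pos: [0.44, -0.1634, 0.2357]
tool_rot: [0.01, -0.056, 0.998, -0.002]
contact_force: [0.8, 2.0, 1.0]
gripper_width: 0.353
```

```bash
python3 - <<'E'
from h import *
to(.4925,-.303,.22)
E
```

```text
tool shift mm [ -36.2 -144.5   17.1] turn -0.15 t 2.7 F [0.8 2.  1. ] w 0.353 bal [-137.4  -43.4] [ 0.44   -0.1634  0.2357]
```

step_arm([
  [-12,-48,4,0],
  [-12,-48,5,0],
  [-12,-48,5,0],
  [0,0,0,0],
  [0,0,0,0],
])

```text
time: 3.2
tool_pos: [0.4915, -0.3091, 0.222]
tool_rot: [0.01, -0.052, 0.999, -0.002]
contact_force: [-0.4, 1.0, -0.2]
gripper_width: 0.35
```

```bash
python3 - <<'E'
from h import *
to(.4925,-.303,.146)
im,d=grab_frame('wrist'); save('w1',im,(80,60,400,300),2)
E
```

```text
tool shift mm [-0.1  6.3 76. ] turn -0.63 t 3.2 F [-0.4  1.  -0.2] w 0.35 bal [-103.  -194.1] [ 0.4915 -0.3091  0.222 ]
```

View pics/w1.png

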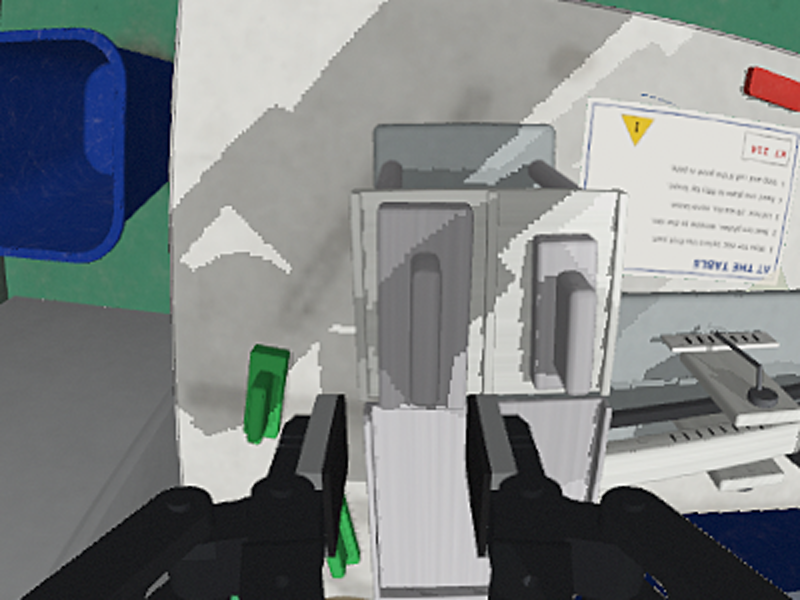

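The wrist view shows the large steel bar's fin at (425,330) in the right lane and the small bar at (570,320). The jaw midline is at about 408, so it needs the computed +6 mm.

step_arm([
  [0,6,20,-0.5],
  [0,0,30,0],
  [0,0,20,0],
  [0,0,5,0],
  [0,0,0,0],
])

```text
time: 3.75
tool_pos: [0.4932, -0.2982, 0.1498]
tool_rot: [0.013, -0.06, 0.998, -0.004]
contact_force: [-0.0, 0.2, 1.1]
gripper_width: 0.349
```

```bash
python3 - <<'E'
from h import *
to(.4925,-.303,.146)
E
```

```text
tool shift mm [ 1.3 -4.6  3.8] turn 0.25 t 3.75 F [-0.   0.2  1.1] w 0.349 bal [-100.1 -183.5] [ 0.4932 -0.2982  0.1498]
```

step_arm([
  [0,-3,3,0],
])

```text
time: 3.85
tool_pos: [0.4942, -0.3009, 0.1484]
tool_rot: [0.014, -0.06, 0.998, -0.005]
contact_force: [-0.1, 0.7, -0.1]
gripper_width: 0.352
```

step_arm([
  [0,0,0,0],
  [0,0,0,0],
  [0,0,0,0],
  [0,0,0,0],
], claw=0)

```text
time: 4.25
tool_pos: [0.4947, -0.3013, 0.1505]
tool_rot: [0.015, -0.06, 0.998, -0.006]
contact_force: [-0.2, -0.4, -2.3]
gripper_width: 0.101
```

```bash
python3 - <<'E'
from h import *
s=state(); p=np.array(s['tool_pos']); 
to(*(p[:2]+BX*.101),p[2])
E
```

```text
tool shift mm [-101.    -0.6    3. ] turn 0.32 t 4.25 F [-0.2 -0.4 -2.3] w 0.101 bal [ -98.9 -186.7] [ 0.4947 -0.3013  0.1505]
```

step_arm([
  [-15,0,0.5,0],
  [-17,0,0.5,0],
  [-17,0,0.5,0],
  [-17,0,0.5,0],
  [-17,0,0.5,0],
  [-10,0,0.5,0],
])

```text
time: 4.85
tool_pos: [0.5922, -0.2895, 0.1493]
tool_rot: [0.015, -0.059, 0.998, -0.006]
contact_force: [0.1, 0.9, -3.3]
gripper_width: 0.095
```

```bash
python3 - <<'E'
from h import *
to(*b2w(.001,-.187),.142)
im,d=grab_frame('scene'); save('s2',im,(190,170,230,160),3.4)
E
```

```text
tool shift mm [-1.4 -0.7  7.4] turn 0.2 t 4.85 F [ 0.1  0.9 -3.3] w 0.095 bal [  -0.7 -186.2] [ 0.5922 -0.2895  0.1493]
```

View pics/s2.png

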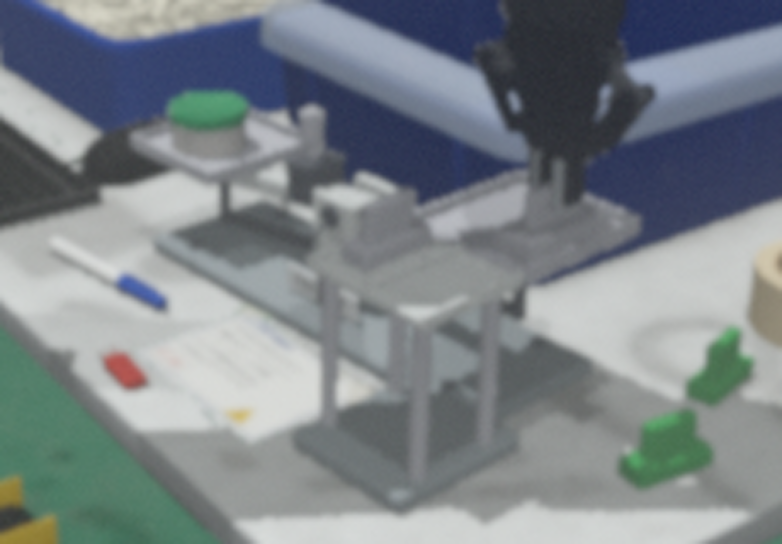

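The scene view shows the bar (550,220) held in the jaws over the weight pan, clear of the rims, with the small bar still on the deck at (365,235). I'll lower until the pan carries it.

step_arm([
  [0,0,5,0],
  [0,0,4,0],
  [0,0,4,0],
  [0,0,0,0],
  [0,0,0,0],
])

```text
time: 5.4
tool_pos: [0.5937, -0.29, 0.1362]
tool_rot: [0.016, -0.059, 0.998, -0.006]
contact_force: [1.4, 0.4, -0.4]
gripper_width: 0.1
```

step_arm([
  [0,0,4,0],
  [0,0,0,0],
  [0,0,0,0],
])

```text
time: 5.7
tool_pos: [0.5936, -0.2901, 0.1329]
tool_rot: [0.017, -0.059, 0.998, -0.006]
contact_force: [-0.3, 0.3, 0.3]
gripper_width: 0.098
```

step_arm([
  [0,0,0,0],
  [0,0,0,0],
  [0,0,0,0],
], claw=35)

```text
time: 6.0
tool_pos: [0.5936, -0.2905, 0.1332]
tool_rot: [0.017, -0.059, 0.998, -0.006]
contact_force: [0.5, 0.2, -0.1]
gripper_width: 0.352
```

step_arm([
  [0,0,-30,0],
  [0,0,-40,0],
  [0,0,-30,0],
  [40,0,-10,0],
  [40,0,0,0],
  [40,0,0,0],
  [0,0,0,0],
  [0,0,0,0],
])

```text
time: 6.8
tool_pos: [0.467, -0.3042, 0.2437]
tool_rot: [0.016, -0.06, 0.998, -0.008]
contact_force: [0.6, -0.5, -0.2]
gripper_width: 0.35
```

```bash
cat >> h.py <<'E'
def look(n,v=True):
    im,d=grab_frame('top'); np.savez(n+'.npz',im=im,d=d); W=cloud('top',d); 
    bx=(W[...,0]-B0[0])*BX[0]+(W[...,1]-B0[1])*BX[1]; by=(W[...,0]-B0[0])*BY[0]+(W[...,1]-B0[1])*BY[1]; Z=W[...,2]
    f=lambda m:(int(m.sum()),np.round(np.nanmedian(bx[m])*1000,1) if m.any() else 0,np.round(np.nanmedian(by[m])*1000,1) if m.any() else 0,np.round(np.nanmedian(Z[m])*1000,1) if m.any() else 0)
    floor=(abs(bx)<.045)&(by>-.2)&(by<-.12)
    fz=np.median(Z[floor&(by>-.15)&(Z>.07)&(Z<.13)])
    g=im.astype(int); gr=(g[...,1]-g[...,0]>40)&(g[...,1]-g[...,2]>15)
    print('weightfin',f((abs(bx)<.06)&(abs(by+.16)<.055)&(Z>fz+.03)&(Z<fz+.045)))
    print('bar',f((abs(bx)<.06)&(abs(by+.16)<.055)&(Z>fz+.010)&(Z<fz+.018)))
    print('floor z',fz*1000, 'tin',f(gr&(abs(bx)<.05)&(abs(by-.16)<.05)&(Z>.1)))
    print('knob',f((abs(bx)<.02)&(abs(by)<.08)&(Z>.140)))
    print('small fin',f((abs(bx+.1025)<.05)&(abs(by+.16)<.055)&(Z>.16)))
    b=(abs(bx)<.006)&(abs(by)<.11)&(Z>.078)&(Z<.105)
    print('beam slope',np.polyfit(by[b],Z[b],1),b.sum())
    if v: save(n,im,(190,120,250,180),3.2)
E
python3 - <<'E'
from h import *
to(0,0,0); look('t3')
E
```

```text
tool shift mm [434.7 361.8 223.9] turn 0.23 t 6.8 F [ 0.6 -0.5 -0.2] w 0.35 bal [-126.8 -186.4] [ 0.467  -0.3042  0.2437]
weightfin (131, np.float64(0.5), np.float64(-184.5), np.float64(151.9))
bar (481, np.float64(-6.8), np.float64(-180.3), np.float64(128.1))
floor z 114.40485072505457 tin (675, np.float64(-11.3), np.float64(165.7), np.float64(133.3))
knob (62, np.float64(-0.3), np.float64(47.7), np.float64(149.8))
small fin (4703, np.float64(-124.7), np.float64(-152.9), np.float64(559.4))
beam slope [-0.04626588  0.09455687] 466
```

View pics/t3.png

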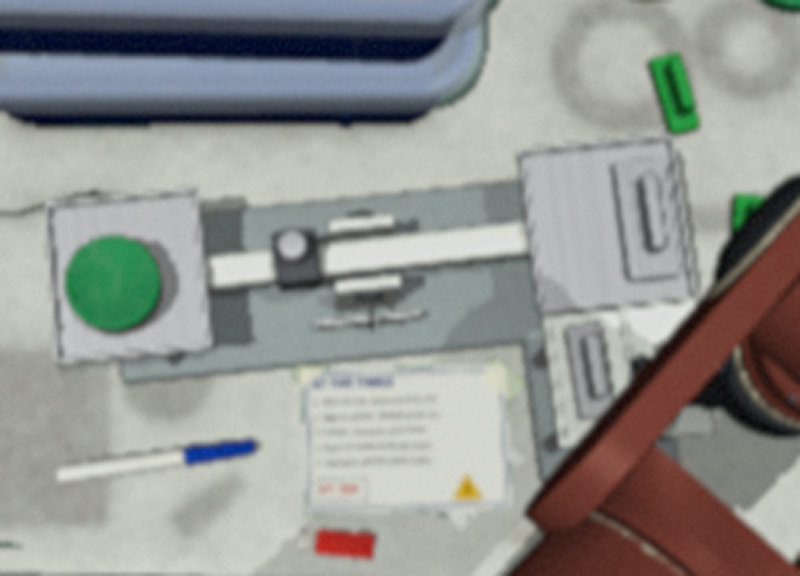

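The large bar lies on the weight pan near (0,−25) from its centre, and the small bar is still in its lane. Pan and tin heights give a tilt of about +0.05 rad, so the rider needs about +67 mm, from −44 to about +23 mm. I'll straddle the knob with the jaws.

step_arm([
  [-27,40,0,0],
  [-27,40,0,0],
  [-27,40,0,0],
  [-27,40,0,0],
  [-14,38,0,0],
  [0,30,5,0],
  [0,0,0,0],
  [0,0,0,0],
])

```text
time: 7.65
tool_pos: [0.572, -0.0524, 0.238]
tool_rot: [0.017, -0.062, 0.998, -0.008]
contact_force: [0.5, 0.4, 0.0]
gripper_width: 0.347
```

```bash
python3 - <<'E'
from h import *
to(*b2w(0,.0477),.128)
im,d=grab_frame('wrist'); save('w4',im,(80,60,400,300),2)
E
```

```text
tool shift mm [ 10.2  -2.  109.7] turn 0.46 t 7.65 F [0.5 0.4 0. ] w 0.347 bal [ 6.5 51.7] [ 0.572  -0.0524  0.238 ]
```

View pics/w4.png

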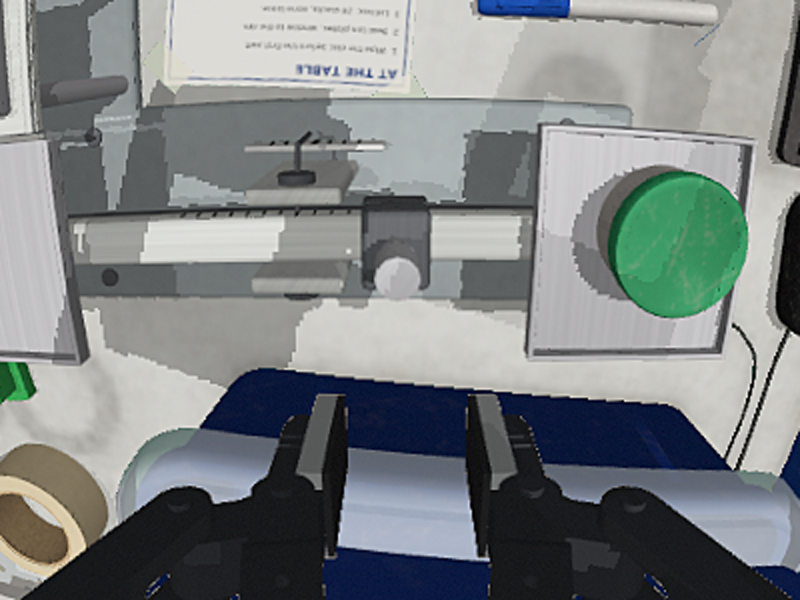

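The knob is at (397,278), the jaw midline at about 408, and the tin at (678,243) is well clear; this matches the computed shift.

step_arm([
  [5,-2,20,0.4],
  [5,0,35,0],
  [0,0,15,0],
  [0,0,0,0],
])

```text
time: 8.1
tool_pos: [0.5672, -0.061, 0.1681]
tool_rot: [0.019, -0.056, 0.998, -0.009]
contact_force: [0.1, 0.6, -0.3]
gripper_width: 0.351
```

```bash
python3 - <<'E'
from h import *
to(*b2w(0,.0477),.128)
E
```

```text
tool shift mm [ 2.2  4.8 39.9] turn -0.25 t 8.1 F [ 0.1  0.6 -0.3] w 0.351 bal [ 0.7 43.7] [ 0.5672 -0.061   0.1681]
```

step_arm([
  [1,4,2,0],
  [0,0,18,0],
  [0,0,17,0],
  [0,0,2,0],
  [0,0,0,0],
])

```text
time: 8.6
tool_pos: [0.5721, -0.0597, 0.1356]
tool_rot: [0.024, -0.054, 0.998, -0.01]
contact_force: [-0.5, -0.0, 1.2]
gripper_width: 0.353
```

```bash
python3 - <<'E'
from h import *
to(*b2w(0,-.0285),.128)
E
```

```text
tool shift mm [  5.6 -72.8   9. ] turn -0.42 t 8.6 F [-0.5 -0.   1.2] w 0.353 bal [ 5.7 44.5] [ 0.5721 -0.0597  0.1356]
```

step_arm([
  [3,-8,3,0.2],
  [3,-12,2,0.2],
  [0,-12,0,0],
  [0,-12,0,0],
  [0,-12,0,0],
  [0,-10,0,0],
  [0,0,0,0],
])

```text
time: 9.3
tool_pos: [0.5755, -0.1332, 0.1364]
tool_rot: [0.028, -0.05, 0.998, -0.011]
contact_force: [1.0, -0.5, -0.2]
gripper_width: 0.349
```

```bash
python3 - <<'E'
from h import *
to(*b2w(0,-.0285),.128)
E
```

```text
tool shift mm [1.2 0.7 8.4] turn -0.94 t 9.3 F [ 1.  -0.5 -0.2] w 0.349 bal [  0.7 -29. ] [ 0.5755 -0.1332  0.1364]
```

step_arm([
  [0,4,0,0],
  [0,0,-25,0],
  [0,0,-35,0],
  [30,0,-35,0],
  [48,0,0,0],
  [48,0,0,0],
  [48,0,0,0],
  [0,0,0,0],
])

```text
time: 10.1
tool_pos: [0.3909, -0.1425, 0.2246]
tool_rot: [0.026, -0.052, 0.998, -0.012]
contact_force: [0.7, -0.1, -0.9]
gripper_width: 0.346
```

step_arm([
  [0,0,0,0],
  [0,0,0,0],
  [0,0,0,0],
  [0,0,0,0],
  [0,0,0,0],
])

```text
time: 10.6
tool_pos: [0.3931, -0.1418, 0.2256]
tool_rot: [0.027, -0.054, 0.998, -0.012]
contact_force: [0.8, 0.7, -0.4]
gripper_width: 0.347
```

```bash
python3 - <<'E'
from h import *
to(0,0,0); look('t5')
E
```

```text
tool shift mm [386.9 188.9 200.3] turn -0.49 t 10.6 F [ 0.8  0.7 -0.4] w 0.347 bal [-181.5  -16.6] [ 0.3931 -0.1418  0.2256]
weightfin (127, np.float64(-2.0), np.float64(-185.0), np.float64(143.5))
bar (449, np.float64(-2.9), np.float64(-180.5), np.float64(119.9))
floor z 106.07464349165285 tin (684, np.float64(-10.8), np.float64(166.1), np.float64(141.4))
knob (66, np.float64(-0.2), np.float64(-22.1), np.float64(151.9))
small fin (106, np.float64(-97.8), np.float64(-132.3), np.float64(167.7))
beam slope [0.00233221 0.09459027] 471
```

View pics/t5.png

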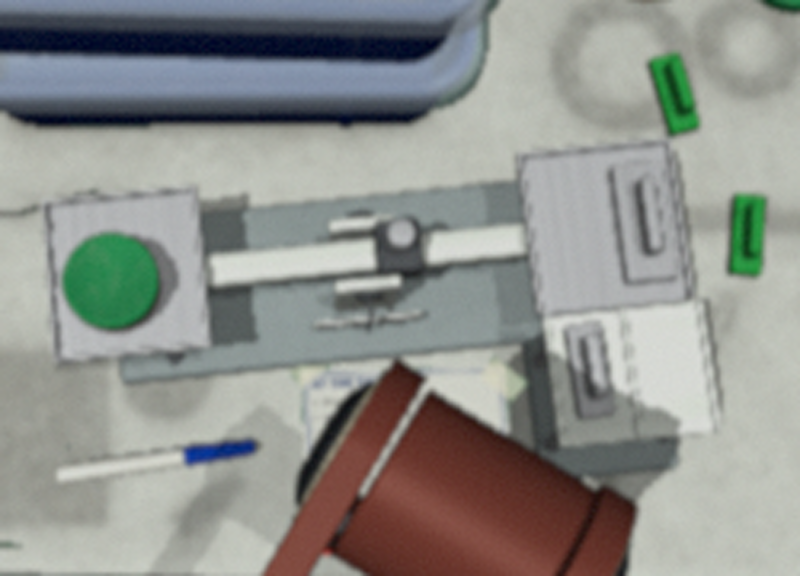

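The rider is now at about +22 mm. Pan and tin heights and the beam slope all put the tilt between −0.001 and −0.0035 rad. I'll check that independently with the scene camera before handing in.

```bash
python3 - <<'E'
from h import *
def m(im,d):
    W=cloud('scene',d); X,Y,Z=W[...,0],W[...,1],W[...,2]; g=im.astype(int)
    gr=(g[...,1]-g[...,0]>40)&(g[...,1]-g[...,2]>15)
    bx=(X-B0[0])*BX[0]+(Y-B0[1])*BX[1]; by=(X-B0[0])*BY[0]+(Y-B0[1])*BY[1]
    return [np.median(Z[gr&(abs(bx)<.05)&(abs(by-.16)<.05)&(Z>.1)])*1000, np.median(Z[(abs(bx)<.04)&(by>-.15)&(by<-.12)&(Z>.08)&(Z<.14)])*1000]
z=np.load('scene0.npz'); a=m(z['im'],z['d']); im,d=grab_frame('scene'); b=m(im,d)
print(a,b,'tilt from stop:',.13-(b[0]-a[0])/160,.13-(a[1]-b[1])/160,'direct',(b[1]-(b[0]-35))/320)
for l in('mouse','marker_1','usb_key'): print(l,[(round(q['p'],2),np.round(q['box'])) for q in boxes_of('scene',l)[:2]])
E
```

```text
[np.float64(118.34352969843678), np.float64(125.53887487147087)] [np.float64(139.20472893239162), np.float64(104.61693837001859)] tilt from stop: -0.0003824952122177261 -0.0007621031340767359 direct 0.0012881544925842814
mouse [(0.84, array([216., 208.,  27.,  14.]))]
marker_1 [(0.58, array([205., 241.,  33.,  18.]))]
usb_key []
```

Both cameras agree the beam is level.

```bash
python3 -c "
from plant import *
print(job_done())"
```

```text
the job is handed in; nothing more can be done
None
```

I put the 300 g weight on the empty pan and slid the rider to about +22 mm. By my measurements the beam rests level, and I have handed the job in. I held the weight by its fin and slid it across from the deck, keeping the bar at about deck height. Then I lowered it onto the pan.

- **Choice of weight:** the beam started on its stop, so the tin weighed at least 240 g and only the large weight suited it. The tilt after loading (about 0.05 rad) puts the tin at about 342 g.
- **Beam level:** the scene camera gives a tilt between −0.001 and +0.001 rad. The top camera gives −0.001 to −0.0035 rad, or about −0.004 to −0.006 from the less reliable fin heights. All are inside the 0.010 limit.
- **Weights and tin:** the large weight lies flat, about 2 mm from the pan's centre in x and 25 mm in y. The small weight is still on the deck, and the tin is on its pan about 12 mm from the centre.
- **Hand and bystanders:** the arm was clear of everything at hand-in. The marker was found where it started, and the mouse's box differs from its first picture by a few pixels. The network did not find the USB stick in the last scene picture. The arm hid it from the top camera, so I could not confirm its position, though the arm stayed well above it.

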